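Fetch the choke from behind the capacitors

ROBOT

A 7-joint arm with a two-finger parallel gripper is mounted at the origin on the work surface. World frame = base frame: x ahead of the robot, y to its left, z up, the work surface at z = 0. Lengths are in m, angles in rad, forces in N, time in s.
With the tool pointing down it reaches from about 0.4 to 0.9 m from the base axis. Payload 5.5 kg.
Tool frame: the origin (TCP) lies midway between the tips of the shut fingers; the grasp point (between the pads) lies behind it (manip.grip_depth is the z of the grasp point in the tool frame, in m); z points along the fingers, y is the line along which they close (so a half turn about z gives the same grasp; the last joint's range is limited). The gripper opens to 92 mm and grips with 3 to 60 N. Pads are 19 mm wide; open, the fingers measure 130 mm over their backs; the gripper's body (75 mm by 190 mm) begins 47 mm behind the grasp point.
Start: joints at [-1.01, 0.501, -0.427, 1.55, 0.221, 1.138, -0.21], TCP at [0.191, 0.621, 0.227] pointing down, gripper open.
Joint ranges: [-2.88, 2.88], [-0.31, 2.03], [-1.54, 1.56], [0.2, 2.42], [-1.41, 4.55], [0.19, 2.02], [-2.57, 2.57]. Speed limits (rad/s): [2.57, 2.57, 3.14, 3.14, 3.14, 3.14, 3.14].

INTERFACE

Orientations are given as [roll, pitch, yaw] about the fixed x, y, z axes, in that order (R = Rz(yaw) Ry(pitch) Rx(roll)).
In Python, from workcell import manip, vision, order gives the robot as it stands. The module is installed in compiled form; this text tells all that it offers.
- The arm moves only by the tool arm_command, never from a script. Its argument "deltas" is a list of rows, each a list of 7 numbers: the turn, a rotation vector about the world's x, y, z in degrees, then the shift along the world's x, y, z in m, then the opening in per cent of the stroke, from 0 (shut) to 100 (fully open). A call has 1 to 8 rows; each row shifts and turns the commanded pose from where the row before left it; what a row does not reach is not made up. A row lasts 1/12 s, in which the tool goes at most 41.7 mm and 7.16 degrees, less where a joint would pass 70% of its speed; a pose out of reach is approached as far as the arm can. A call is refused whole if a number of a shift passes 0.0417 or a number of a turn 7.16, either way. A call with a gripper value outside its range is refused whole. The fingers move at their own pace and stop on an object; "force" is the grip in N (left out, the last holds). Time passes only in rows, so rows that do not move let the fingers close. It gives the time, the measured TCP pose, the force, the opening and the grip force at its end, in the units of the state.
- manip.state(): the state, without advancing time (a new reading comes with each control period).
- vision.grab_frame(name): name is "side" or "top" or "wrist"; returns (picture, depth): 420x560x3 uint8, blue, green, red; 420x560 float32, m along the optical axis (not along the pixel's ray), 0 where there is no reading.
- vision.camera_params(name): a dict with "intrinsics" (3x3 intrinsics, pixels), "view" (4x4, takes a point from world to camera coordinates); the wrist camera has in their place "tool_from_camera" (4x4, takes a point from camera to tool coordinates, whose origin is the TCP and whose axes are the flange's). Camera axes: x right, y down, z forward; pixel columns grow to the right and rows downward; lengths in m; the calibration is good to about 2 mm. The wrist camera is an equidistant fisheye: a pixel r from the principal point sees the ray r / f radians off the axis. A picture is of the moment at which its call begins: read the wrist's pose just before it. camera_params takes no time and is no camera call.
- order.sign_off(): hands the job in; it is judged then, once.
The state is a dict: "time_s": time; "q": joint angles; "qd": joint speeds; "effort": joint torques, N m; "eef_pos": TCP position; "ee_rot": TCP orientation; "contact_force": force on the tool from outside, world axes, zero at the start; "torque": the same for the moment, N m; "finger_gap": finger opening in m; "grip_force": force on a finger pad.
Only numpy, scipy, OpenCV 4.12 (cv2) and the standard library are available. Lean on these libraries where they do the work, as an engineer would, in place of code of your own. Each camera call takes 0.05 s, during which the arm holds its last target. There are 200 camera calls.

TASK

The copper-wound choke stands crowded behind and between two tall can capacitors on the bare metal plate: first stand both capacitors in the shallow grey side tray, then set the choke flat in the nest of the test fixture, its long side along the nest's long side, and only after that stand each capacitor back inside the ring on the plate that it came from. Never let a capacitor fall over, let go of everything at the end, and leave the solder spool, the bottle and the screwdriver alone.

Things in the scene. Friction and masses are not known exactly. Their poses are not given: they have to be found in the camera images.
- wide_cap_center (a point): centre, half-way up, of the wide can capacitor: an upright black cylinder, 54 mm diameter, 95 mm tall (so its foot is 47.5 mm below this point), two steel studs 7 mm tall on top; about 0.24 kg, loose. z axis points up along the can.
- slim_cap_center (a point): centre, half-way up, of the slim can capacitor: an upright black cylinder, 40 mm diameter, 120 mm tall (foot 60 mm below this point), two thin steel studs 7 mm tall on top; about 0.18 kg, loose. z axis points up along the can.
- choke_center (a point): centre, half-way up, of the choke: a block of copper winding between two dark end plates, 46 mm long (its x axis), 30 mm wide (its y axis), 42 mm tall (z up); its foot is 21 mm below this point; about 0.2 kg, loose. It starts on the plate between the capacitors, a little farther from the robot; only about 15 to 25 mm is free between it and either can, so the cans leave no room for a gripper at it.
- wide_ring: the wider black plastic ring fixed on the bare metal plate, home of the wide capacitor: inner diameter 70 mm, outer 76 mm, 8 mm high. Origin at its centre on the plate's top face (6 mm above the bench), on which the capacitor stands.
- slim_ring: the narrower black plastic ring fixed on the bare metal plate, home of the slim capacitor: inner diameter 56 mm, outer 62 mm, 8 mm high. Origin at its centre on the plate's top face (6 mm above the bench), on which the capacitor stands. The two ring centres are about 114 mm apart; the plate is 120 x 190 x 6 mm.
- tray: the shallow empty grey plastic side tray, fixed: outside 118 mm (its x axis) by 198 mm (its y axis), 14 mm high, walls 4 mm, floor 4 mm thick. Origin at the centre of its underside, on the bench. Room for both capacitors side by side along y.
- nest (a point): centre of the floor of the nest on the test fixture, a fixed grey box 130 x 150 x 28 mm; this point is on the box's top face, 28 mm above the bench. Four black L-shaped corner stops, 8 mm high, leave a space of 62 mm (x axis) by 46 mm (y axis), open 34 mm wide in the middle of the long sides (and 18 mm in the short ones). z axis up. The choke goes in with its x axis along this x axis, either way round.
- spool: bystander: steel solder spool, 52 mm diameter, 38 mm tall, loose. Origin at the centre of its underside.
- bottle: bystander: small white bottle, 38 mm diameter, 85 mm tall, loose. Origin at the centre of its underside.
- driver: bystander: screwdriver with a red handle lying on the bench, about 200 mm long along its x axis, loose.
Things that resemble listed ones, but are neither listed nor needed, are in the scene too. What is meant by the part that bears nest is not red, and is the larger of those in its own colour. Leave any blue look-alike of the part that bears choke_center alone.

How it is judged:
On the way, in this order (a step that is already met when the one before it is completed fails the run):
1. both capacitors stand upright in the side tray, let go, with the choke still in its place on the plate (x of wide_cap_center in the frame of tray between -0.055 and 0.055 m and y of wide_cap_center in the frame of tray between -0.095 and 0.095 m and z of wide_cap_center in the frame of tray below 0.0595 m and angle between each of wide_cap_center, slim_cap_center's own z axis and vertical below 0.1 rad and contact force between each of wide_cap, slim_cap and the fingers below 0.1 N and linear speed of each of wide_cap, slim_cap below 0.02 m/s and angular speed of each of wide_cap, slim_cap below 0.2 rad/s and x of slim_cap_center in the frame of tray between -0.055 and 0.055 m and y of slim_cap_center in the frame of tray between -0.095 and 0.095 m and z of slim_cap_center in the frame of tray below 0.072 m and distance of choke_center from where it was at the start of the episode below 0.04 m), for 0.2 s.
2. the choke sits flat in the nest, let go, while both capacitors still stand in the side tray (horizontal distance between choke_center and nest below 0.013 m and z of choke_center in the frame of nest below 0.025 m and angle between each of choke_center, wide_cap_center, slim_cap_center's own z axis and vertical below 0.1 rad and angle between the x axis of choke_center and the x axis of nest, either way round below 0.45 rad and contact force between each of choke, wide_cap, slim_cap and the fingers below 0.1 N and linear speed of each of choke, wide_cap, slim_cap below 0.02 m/s and angular speed of each of choke, wide_cap, slim_cap below 0.2 rad/s and x of wide_cap_center in the frame of tray between -0.055 and 0.055 m and y of wide_cap_center in the frame of tray between -0.095 and 0.095 m and z of wide_cap_center in the frame of tray below 0.0595 m and x of slim_cap_center in the frame of tray between -0.055 and 0.055 m and y of slim_cap_center in the frame of tray between -0.095 and 0.095 m and z of slim_cap_center in the frame of tray below 0.072 m), for 0.2 s.
At the end, for the whole second after the job is handed in: The choke sits flat inside the nest's corner stops (centre within 13 mm of the nest's, long sides within 0.45 rad), and each capacitor stands upright inside its own ring on the plate (within 13 mm of the ring's centre, foot on the plate); all are let go and at rest (horizontal distance between choke_center and nest below 0.013 m and z of choke_center in the frame of nest below 0.025 m and angle between choke_center's own z axis and vertical below 0.1 rad and angle between the x axis of choke_center and the x axis of nest, either way round below 0.45 rad and contact force between each of choke, wide_cap, slim_cap and the fingers below 0.1 N and linear speed of each of choke, wide_cap, slim_cap below 0.02 m/s and angular speed of each of choke, wide_cap, slim_cap below 0.2 rad/s and horizontal distance between wide_cap_center and wide_ring below 0.013 m and z of wide_cap_center in the frame of wide_ring below 0.0515 m and angle between each of wide_cap_center, slim_cap_center's own z axis and vertical below 0.06 rad and horizontal distance between slim_cap_center and slim_ring below 0.013 m and z of slim_cap_center in the frame of slim_ring below 0.064 m); the robot touches nothing.
It fails at once if the wide capacitor is tipped over (angle between wide_cap_center's own z axis and vertical above 0.7 rad).
It fails at once if the slim capacitor is tipped over (angle between slim_cap_center's own z axis and vertical above 0.7 rad).
It fails at once if the spool is disturbed (distance of spool from where it was at the start of the episode above 0.03 m).
It fails at once if the bottle is disturbed (distance of bottle from where it was at the start of the episode above 0.03 m).
It fails at once if the screwdriver is disturbed (distance of driver from where it was at the start of the episode above 0.03 m).
It also fails if it takes over 144 s, if anything falls off the work surface, if the arm or the gripper's body presses on something with over 40 N, if the wrist force passes 120 N, or if a joint passes its speed limit or range.

## Working session

There is one attempt and no reset: what is moved stays moved. The work goes in short steps, Python scripts to look and compute and a tool call to move; the robot and the scene stay as the last step left them, time stands still between calls to the robot, and variables do not carry over. Pictures are saved under pics/ and viewed, at most 14 in all, crops included, and the job is handed in when it is done.

Besides the shell and the picture viewer there is one more tool, called after "Request:" by a JSON object that holds its "method" and its "body", one argument or row to a line. arm_command: Moves the arm, as the interface text tells. Its arguments: {"type":"object","properties":{"deltas":{"type":"array"},"force":{"type":"number"}},"required":["deltas"]}

```bash
mkdir -p pics
cat > h.py <<'E'
import numpy as np, cv2
from workcell import manip, vision, order
from scipy.spatial.transform import Rotation as R
def ray(cam,uv):
    p=vision.camera_params(cam);K=np.array(p["intrinsics"]);V=np.array(p["view"])
    uv=np.atleast_2d(np.asarray(uv,float))
    d=np.c_[(uv[:,0]-K[0,2])/K[0,0],(uv[:,1]-K[1,2])/K[1,1],np.ones(len(uv))]
    return -V[:3,:3].T@V[:3,3], d@V[:3,:3]
def onplane(cam,uv,z):
    o,d=ray(cam,uv); return o+d*((z-o[2])/d[:,2])[:,None]
def cloud(cam,D):
    v,u=np.mgrid[:D.shape[0],:D.shape[1]]
    o,d=ray(cam,np.c_[u.ravel(),v.ravel()])
    return (o+d*D.reshape(-1,1)).reshape(D.shape+(3,))
E
python3 - <<'E'
from h import *
for c in("top","side"):
    im,D=vision.grab_frame(c); cv2.imwrite(f"pics/{c}0.png",im); np.savez(f"{c}0.npz",im=im,D=D)
    o,d=ray(c,[[280,210]]); print(c,o.round(3),d.round(3)); print(np.round(vision.camera_params(c)["intrinsics"],1).tolist())
print(manip.grip_depth,manip.state())
print(vision.camera_params("wrist"))
E
```

```text
top [0.37  0.059 1.054] [[ 0.163 -0.016 -0.987]]
[[421.6, 0.0, 276.4], [0.0, 421.6, 207.5], [0.0, 0.0, 1.0]]
side [-0.168 -1.055  0.807] [[ 0.455  0.747 -0.484]]
[[506.5, 0.0, 281.2], [0.0, 506.5, 214.3], [0.0, 0.0, 1.0]]
-0.0188 {'time_s': 0.1, 'q': array([-1.00979681,  0.50177123, -0.42678163,  1.55135585,  0.22077056,
        1.13828007, -0.21031807]), 'qd': array([ 0.0006262 , -0.00202915,  0.0005089 , -0.00113629, -0.00108512,
        0.00089801, -0.00142587]), 'effort': array([-1.07800442e-02, -5.67877221e+01, -5.83790839e+00, -2.79917943e+01,
       -6.89027365e-02,  2.41350546e-02,  5.42357975e-05]), 'eef_pos': array([0.19057598, 0.62076933, 0.2257647 ]), 'ee_rot': array([-3.13982383e+00, -8.26710804e-05,  2.84379034e+00]), 'contact_force': array([-1.03608842,  0.44687431,  0.17409038]), 'torque': array([ 0.00124526,  0.00680441, -0.00443797]), 'grip_force': 0.0, 'finger_gap': 0.09182198760572224}
{'intrinsics': array([[325.1922621 ,   0.        , 282.53141378],
       [  0.        , 325.1922621 , 207.07948221],
       [  0.        ,   0.        ,   1.        ]]), 'tool_from_camera': array([[ 4.35082757e-04, -9.54606681e-01, -2.97868922e-01,
         8.14838073e-02],
       [ 9.99999800e-01,  2.78581535e-04,  5.67856742e-04,
         7.47591364e-04],
       [-4.59099059e-04, -2.97869109e-01,  9.54606612e-01,
        -1.58511470e-01],
       [ 0.00000000e+00,  0.00000000e+00,  0.00000000e+00,
         1.00000000e+00]])}
```

View pics/top0.png

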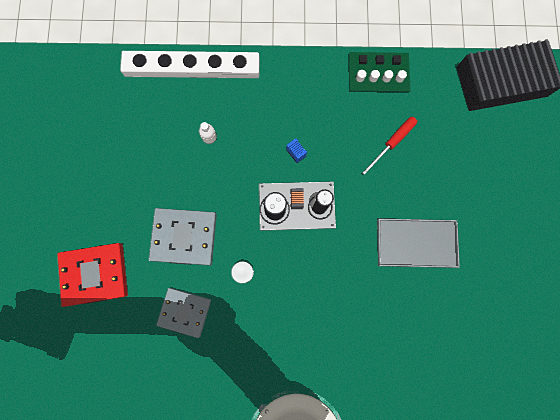

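View pics/side0.png

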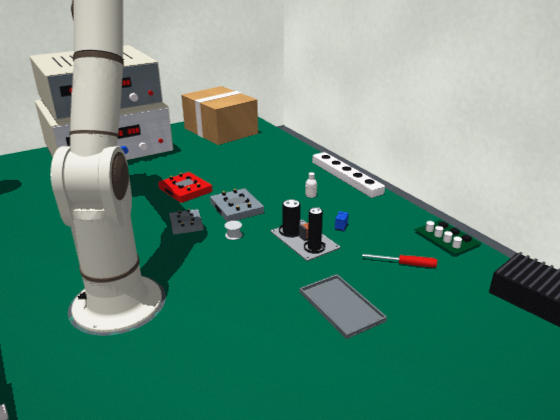

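The top view shows the plate at about (297,206), with the wide can at (275,205), the slim can at (321,203) and the copper choke at (297,198). It also shows the tray at (418,243), the larger grey fixture at (182,237), the spool at (242,271), the bottle at (207,133), the driver at (390,145), and the red, small dark and blue decoys. The side view shows the same layout.

```bash
cat > m.py <<'E'
from h import *
C={}
for c in("top","side"):
    f=np.load(f"{c}0.npz"); C[c]=(f["im"],f["D"],cloud(c,f["D"]))
def near(c,xy,r,z0,z1):
    P=C[c][2].reshape(-1,3); ok=C[c][1].ravel()>0
    return P[ok&(np.hypot(P[:,0]-xy[0],P[:,1]-xy[1])<r)&(P[:,2]>z0)&(P[:,2]<z1)]
def rect(P): 
    (a,b),(w,h),t=cv2.minAreaRect((P[:,:2]*1000).astype(np.float32)); return np.round([a,b,w,h,t],1)
px=dict(wide=(275,205,.1),slim=(321,203,.126),choke=(297,198,.048),tray=(418,243,.004),fix=(182,237,.028),spool=(242,271,.038),bottle=(207,133,.08),blue=(296,150,.04))
for n,(u,v,z) in px.items():
    p=onplane("top",[[u,v]],z)[0]; print(n,p.round(3), "depth pt",C["top"][2][v,u].round(3))
    for c in C:
        P=near(c,p,.05,z-.012,z+.02)
        if len(P): print("  ",c,len(P),"mean",P.mean(0).round(4),"zmed/max",np.round([np.median(P[:,2]),P[:,2].max()],4),"rect",rect(P))
E
python3 m.py
python3 - <<'E'
from h import *
im=np.load("top0.npz")["im"]
a=cv2.resize(im[165:250,245:350],None,fx=6,fy=6,interpolation=cv2.INTER_CUBIC)
cv2.imwrite("pics/crop1.png",a)
E
```

```text
wide [0.54  0.054 0.1  ] depth pt [0.54  0.054 0.098]
   top 436 mean [0.5432 0.0544 0.1018] zmed/max [0.1016 0.1135] rect [543.7  54.3  52.4  50.7   0.8]
   side 177 mean [0.5413 0.0455 0.0987] zmed/max [0.0992 0.109 ] rect [545.2  51.2  55.1  50.3  58.3]
slim [ 0.541 -0.049  0.126] depth pt [ 0.54  -0.049  0.126]
   top 253 mean [ 0.5522 -0.0561  0.1267] zmed/max [0.1267 0.1362] rect [552.7 -56.6  38.3  38.3  28.5]
   side 123 mean [ 0.5502 -0.0635  0.1234] zmed/max [0.1244 0.1331] rect [553.6 -58.9  38.9  36.4  56.2]
choke [0.567 0.001 0.048] depth pt [0.567 0.001 0.046]
   top 248 mean [ 0.5676 -0.0022  0.047 ] zmed/max [0.0468 0.0656] rect [ 5.641e+02 -5.000e-01  5.840e+01  7.510e+01  8.800e+00]
   side 156 mean [0.5494 0.0179 0.0489] zmed/max [0.0463 0.0677] rect [555.5  15.1  44.9  57.3  24.7]
tray [ 0.464 -0.304  0.004] depth pt [ 0.464 -0.304  0.004]
   top 1239 mean [ 0.463  -0.3044  0.0045] zmed/max [0.0045 0.0101] rect [ 463.5 -304.5   98.4   98.    73.7]
   side 838 mean [ 0.4633 -0.3054  0.003 ] zmed/max [0.003  0.0083] rect [ 463.5 -303.5   97.6   98.3   49.3]
fix [0.4
[... 323 characters left out ...]
3882 0.1314 0.0381] zmed/max [0.0381 0.0436] rect [389.1 131.2  49.5  47.9   0.7]
   side 139 mean [0.3882 0.1275 0.0358] zmed/max [0.0361 0.0416] rect [388.  127.   54.1  48.3  74. ]
bottle [0.718 0.22  0.08 ] depth pt [0.725 0.223 0.06 ]
   top 63 mean [0.7333 0.2259 0.0831] zmed/max [0.0841 0.0905] rect [734.2 226.2  17.   18.4  69.1]
   side 33 mean [0.7341 0.2212 0.0782] zmed/max [0.0781 0.0868] rect [735.7 222.4  18.3  18.7  30.3]
blue [0.69  0.003 0.04 ] depth pt [0.689 0.003 0.043]
   top 236 mean [0.6934 0.0018 0.0404] zmed/max [0.0411 0.047 ] rect [694.2   1.1  46.4  30.4  37.3]
   side 111 mean [ 0.6926 -0.005   0.038 ] zmed/max [0.0389 0.0442] rect [695.9  -1.   57.7  30.   38.1]
```

View pics/crop1.png

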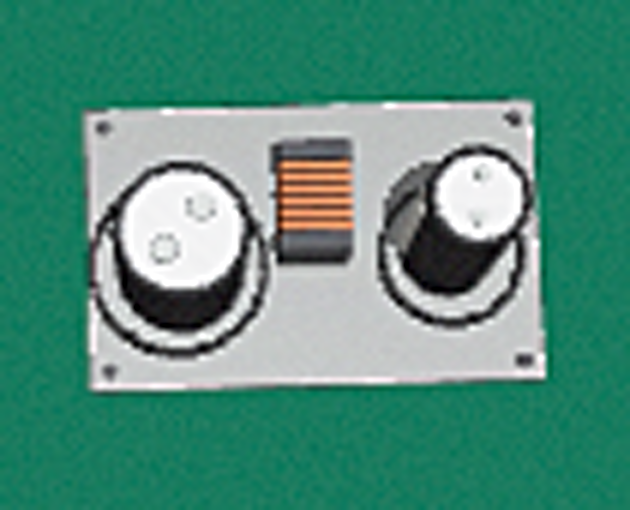

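The crop shows the choke's long side upright in the image (along world x), the wide can shifted within its ring, and the slim can leaning away by parallax only. The can heights from depth agree with the sizes given (0.101 and 0.127 m).

```bash
cat >> m.py <<'E'
print("-----")
P=near("top",(.4635,-.3045),.14,.009,.03); print("tray rim",len(P),rect(P),np.median(P[:,2]).round(4))
P=near("side",(.4635,-.3045),.14,.009,.03); print("tray rim side",len(P),rect(P))
im,D,X=C["top"]
g=cv2.cvtColor(im,cv2.COLOR_BGR2GRAY)
P=near("top",(.471,.28),.11,.02,.05); print("fixture",rect(P))
def dark(xy,r,z,thr):
    v,u=np.where(g<thr); Q=onplane("top",np.c_[u,v],z); return Q[np.hypot(Q[:,0]-xy[0],Q[:,1]-xy[1])<r]
Q=dark((.471,.28),.046,.036,70); print("nest stops",len(Q),rect(Q),Q.mean(0).round(4))
gs=cv2.cvtColor(C["side"][0],cv2.COLOR_BGR2GRAY)
hsv=cv2.cvtColor(im,cv2.COLOR_BGR2HSV)
v,u=np.where((hsv[...,0]>5)&(hsv[...,0]<20)&(hsv[...,1]>100)); Q=onplane("top",np.c_[u,v],.048); Q=Q[np.hypot(Q[:,0]-.567,Q[:,1])<.05]; print("copper",len(Q),rect(Q))
v,u=np.where((hsv[...,1]<60)&(g>150)); Q=onplane("top",np.c_[u,v],.006); Q=Q[np.hypot(Q[:,0]-.545,Q[:,1])<.13];print("plate",rect(Q))
n=cv2.resize(im[200:275,140:225],None,fx=7,fy=7,interpolation=cv2.INTER_CUBIC); cv2.imwrite("pics/crop2.png",n)
E
python3 m.py | sed -n '/-----/,$p'
```

```text
-----
tray rim 491 [ 464.4 -301.8  199.8  118.1   89.1] 0.0137
tray rim side 442 [ 464.6 -303.4  202.2  122.3   88.7]
fixture [473.5 280.3 151.6 131.5  86.1]
nest stops 75 [473.9 279.6  54.4  69.8  85.8] [0.4744 0.2798 0.036 ]
copper 139 [564.9 -13.4  65.1  35.   70.2]
plate [556.4  -1.3 119.2 189.1   2.2]
```

View pics/crop2.png

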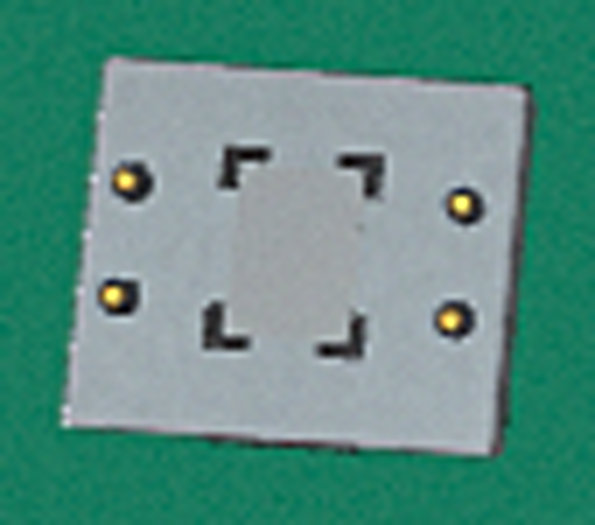

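The nest's stops are centred at (0.474, 0.2795), with the long axis about -4° from world x. Fixture, tray (0.464, -0.302) and plate sizes match the text, so I'm moving now, slim can first.

Request:
{"method": "arm_command", "body": {
  "deltas": [
    [0,0,-3,0.015,-0.028,0.005,100],
    [0,0,-3,0.015,-0.028,0.005,100],
    [0,0,-3,0.015,-0.028,0,100],
    [0,0,-3,0.015,-0.028,0,100],
    [0,0,-3,0.015,-0.028,0,100],
    [0,0,-3,0.015,-0.028,0,100],
    [0,0,-3,0.015,-0.028,0,100],
    [0,0,-3,0.015,-0.028,0,100]
  ],
  "force": 20
}}

```text
time_s: 0.77
eef_pos: [0.311, 0.3956, 0.2364]
ee_rot: [-3.141, 0.0, 2.422]
contact_force: [1.3, 0.5, 0.4]
finger_gap: 0.0922
grip_force: 0.0
```

Request:
{"method": "arm_command", "body": {
  "deltas": [
    [0,0,-3,0.015,-0.028,0,100],
    [0,0,-3,0.015,-0.028,0,100],
    [0,0,-3,0.015,-0.028,0,100],
    [0,0,-3,0.015,-0.028,0,100],
    [0,0,-3,0.015,-0.028,0,100],
    [0,0,-3,0.015,-0.028,0,100],
    [0,0,-3,0.015,-0.028,0,100],
    [0,0,-3,0.015,-0.028,0,100]
  ]
}}

```text
time_s: 1.43
eef_pos: [0.4309, 0.1718, 0.2366]
ee_rot: [-3.141, -0.0, 2.004]
contact_force: [1.6, -0.8, 0.3]
finger_gap: 0.0919
grip_force: 0.0
```

Request:
{"method": "arm_command", "body": {
  "deltas": [
    [0,0,-3,0.015,-0.028,0,100],
    [0,0,-3,0.015,-0.028,0,100],
    [0,0,-3,0.015,-0.028,0,100],
    [0,0,-3,0.015,-0.028,0,100],
    [0,0,-3,0.015,-0.028,0,100],
    [0,0,-3,0.015,-0.028,0,100],
    [0,0,-3,0.015,-0.028,0,100],
    [0,0,-3,0.015,-0.028,0,100]
  ]
}}

```text
time_s: 2.1
eef_pos: [0.5508, -0.052, 0.2364]
ee_rot: [-3.141, -0.0, 1.585]
contact_force: [0.9, 0.9, 0.1]
finger_gap: 0.0915
grip_force: 0.0
```

Request:
{"method": "arm_command", "body": {
  "deltas": [
    [0,0,-0.8,0.002,-0.005,0,100],
    [0,0,0,0,0,-0.026,100],
    [0,0,0,0,0,-0.026,100],
    [0,0,0,0,0,-0.026,100],
    [0,0,0,0,0,-0.026,100],
    [0,0,0,0,0,-0.026,100],
    [0,0,0,0,0,-0.026,100],
    [0,0,0,0,0,0,100]
  ]
}}

```text
time_s: 2.77
eef_pos: [0.5481, -0.0548, 0.0756]
ee_rot: [-3.132, -0.001, 1.574]
contact_force: [-0.7, 0.3, -0.2]
finger_gap: 0.0919
grip_force: 0.0
```

Request:
{"method": "arm_command", "body": {
  "deltas": [
    [0,0,0,0,0,0,60],
    [0,0,0,0,0,0,45],
    [0,0,0,0,0,0,40],
    [0,0,0,0,0,0,36],
    [0,0,0,0,0,0,30],
    [0,0,0,0,0,0,30],
    [0,0,0,0,0,0,30],
    [0,0,0,0,0,0,30]
  ]
}}

```text
time_s: 3.43
eef_pos: [0.5528, -0.0556, 0.0811]
ee_rot: [3.141, -0.0, 1.573]
contact_force: [0.7, -0.1, -0.7]
finger_gap: 0.0435
grip_force: 0.0
```

Request:
{"method": "arm_command", "body": {
  "deltas": [
    [0,0,0,0,0,0,20],
    [0,0,0,0,0,0,20],
    [0,0,0,0,0,0,20],
    [0,0,0,0,0,0,20]
  ]
}}

```text
time_s: 3.77
eef_pos: [0.5528, -0.0556, 0.0809]
ee_rot: [3.141, -0.0, 1.573]
contact_force: [0.3, 0.0, 2.9]
finger_gap: 0.0397
grip_force: 20.0
```

Request:
{"method": "arm_command", "body": {
  "deltas": [
    [0,0,0,0,0,0.01,20],
    [0,0,0,0,0,0.02,20],
    [0,0,0,0,0,0.02,20],
    [0,0,0,-0.005,-0.01,0,20],
    [0,0,0,-0.008,-0.024,0,20],
    [0,0,0,-0.008,-0.026,0,20],
    [0,0,0,-0.008,-0.026,0,20],
    [0,0,0,-0.008,-0.026,0,20]
  ]
}}

```text
time_s: 4.43
eef_pos: [0.5142, -0.1691, 0.1303]
ee_rot: [-3.14, 0.0, 1.573]
contact_force: [0.6, 0.6, -1.7]
finger_gap: 0.0395
grip_force: 20.0
```

Request:
{"method": "arm_command", "body": {
  "deltas": [
    [0,0,0,-0.008,-0.026,0,20],
    [0,0,0,-0.008,-0.026,0,20],
    [0,0,0,-0.008,-0.026,0,20],
    [0,0,0,-0.008,-0.026,0,20],
    [0,0,0,-0.008,-0.026,0,20],
    [0,0,0,-0.008,-0.026,0,20],
    [0,0,0,-0.004,-0.018,0,20],
    [0,0,0,0,-0.008,0,20]
  ]
}}

```text
time_s: 5.1
eef_pos: [0.4604, -0.3537, 0.1303]
ee_rot: [-3.14, 0.002, 1.568]
contact_force: [-0.1, -0.4, -1.8]
finger_gap: 0.04
grip_force: 20.0
```

Request:
{"method": "arm_command", "body": {
  "deltas": [
    [0,0,0,0,0,0,20],
    [0,0,0,0,0,0,20]
  ]
}}

```text
time_s: 5.27
eef_pos: [0.4635, -0.3488, 0.1302]
ee_rot: [-3.141, -0.001, 1.573]
contact_force: [-0.3, 0.9, -1.4]
finger_gap: 0.0399
grip_force: 20.0
```

Request:
{"method": "arm_command", "body": {
  "deltas": [
    [0,0,0,0,0,-0.015,20],
    [0,0,0,0,0,-0.015,20],
    [0,0,0,0,0,-0.01,20],
    [0,0,0,0,0,-0.006,20],
    [0,0,0,0,0,-0.003,20],
    [0,0,0,0,0,-0.002,20],
    [0,0,0,0,0,0,20],
    [0,0,0,0,0,0,20]
  ]
}}

```text
time_s: 5.93
eef_pos: [0.4641, -0.3497, 0.0802]
ee_rot: [3.141, 0.0, 1.573]
contact_force: [0.1, 0.7, -0.6]
finger_gap: 0.0396
grip_force: 20.0
```

Request:
{"method": "arm_command", "body": {
  "deltas": [
    [0,0,0,0,0,-0.001,20],
    [0,0,0,0,0,0,20],
    [0,0,0,0,0,0,20]
  ]
}}

```text
time_s: 6.18
eef_pos: [0.4638, -0.3498, 0.0791]
ee_rot: [3.141, 0.0, 1.573]
contact_force: [0.8, 0.4, -1.0]
finger_gap: 0.0401
grip_force: 20.0
```

Request:
{"method": "arm_command", "body": {
  "deltas": [
    [0,0,0,0,0,0,48],
    [0,0,0,0,0,0,55],
    [0,0,0,0,0,0,70],
    [0,0,0,0,0,0,80],
    [0,0,0,0,0,0,80],
    [0,0,0,0,0,0,80]
  ]
}}

```text
time_s: 6.68
eef_pos: [0.4638, -0.3496, 0.0788]
ee_rot: [3.141, 0.0, 1.573]
contact_force: [0.6, 0.3, -0.0]
finger_gap: 0.0711
grip_force: 0.0
```

Request:
{"method": "arm_command", "body": {
  "deltas": [
    [0,0,0,0,0,0.02,90],
    [0,0,0,0,0,0.035,100],
    [0,0,0,0,0,0.035,100],
    [0,0,0,0,0,0.03,100],
    [0,0,0,0.005,0.02,0,100],
    [0,0,0,0.006,0.03,0,100],
    [0,0,0,0.006,0.03,0,100],
    [0,0,0,0.006,0.03,0,100]
  ]
}}

```text
time_s: 7.35
eef_pos: [0.4867, -0.2387, 0.1991]
ee_rot: [3.141, 0.0, 1.572]
contact_force: [0.3, 0.5, -0.0]
finger_gap: 0.0916
grip_force: 0.0
```

Request:
{"method": "arm_command", "body": {
  "deltas": [
    [0,0,0,0.006,0.03,0,100],
    [0,0,0,0.006,0.03,0,100],
    [0,0,0,0.006,0.03,0,100],
    [0,0,0,0.006,0.03,0,100],
    [0,0,0,0.006,0.03,0,100],
    [0,0,0,0.006,0.03,0,100],
    [0,0,0,0.006,0.03,0,100],
    [0,0,0,0.006,0.03,0,100]
  ]
}}

```text
time_s: 8.02
eef_pos: [0.5348, 0.0018, 0.1989]
ee_rot: [3.141, -0.0, 1.573]
contact_force: [1.3, 0.5, 0.1]
finger_gap: 0.0916
grip_force: 0.0
```

Request:
{"method": "arm_command", "body": {
  "deltas": [
    [0,0,0,0.006,0.03,0,100],
    [0,0,0,0.006,0.024,0,100],
    [0,0,0,0.003,0,0,100],
    [0,0,0,0,0,0,100]
  ]
}}

```text
time_s: 8.35
eef_pos: [0.5501, 0.0564, 0.1987]
ee_rot: [3.141, -0.0, 1.577]
contact_force: [0.5, -0.3, 0.0]
finger_gap: 0.0916
grip_force: 0.0
```

Run:
```python
from h import *
s=manip.state(); print(s["eef_pos"],s["ee_rot"])
im,D=vision.grab_frame("wrist"); cv2.imwrite("pics/wrist1.png",im)
im,D=vision.grab_frame("side"); X=cloud("side",D)
m=(D>0)&(X[...,2]>.09)&(X[...,2]<.14)&(abs(X[...,0]-.464)<.06)&(abs(X[...,1]+.35)<.06)
print("slim in tray (side)",X[m].mean(0),m.sum(),X[m][:,2].max())
```

```text
[0.55011652 0.05641907 0.19868639] [ 3.14119219e+00 -4.56537368e-04  1.57703363e+00]
slim in tray (side) [ 0.45846937 -0.35897209  0.11339173] 341 0.13139699841828134
```

View pics/wrist1.png

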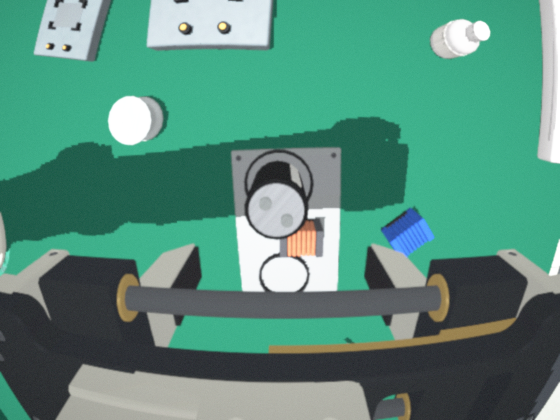

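The wrist view shows the wide can at (277,207) centred between the fingers, the slim ring empty at (284,273) and the choke undisturbed at (302,238). The slim can's top reads 0.131 m in the tray, so it is upright.

Request:
{"method": "arm_command", "body": {
  "deltas": [
    [0,0,0,-0.0065,-0.002,0,100],
    [0,0,0,0,0,-0.025,100],
    [0,0,0,0,0,-0.025,100],
    [0,0,0,0,0,-0.025,100],
    [0,0,0,0,0,-0.025,100],
    [0,0,0,0,0,-0.025,100],
    [0,0,0,0,0,-0.02,100],
    [0,0,0,0,0,0,80]
  ]
}}

```text
time_s: 9.12
eef_pos: [0.5391, 0.0501, 0.0501]
ee_rot: [-3.134, 0.002, 1.571]
contact_force: [0.2, -0.1, -0.4]
finger_gap: 0.0884
grip_force: 0.0
```

Request:
{"method": "arm_command", "body": {
  "deltas": [
    [0,0,0,0,0,0,62],
    [0,0,0,0,0,0,58],
    [0,0,0,0,0,0,54],
    [0,0,0,0,0,0,50],
    [0,0,0,0,0,0,40],
    [0,0,0,0,0,0,35],
    [0,0,0,0,0,0,35],
    [0,0,0,0,0,0,35]
  ]
}}

```text
time_s: 9.78
eef_pos: [0.5442, 0.0525, 0.0548]
ee_rot: [3.14, -0.0, 1.573]
contact_force: [-0.2, -1.1, 6.1]
finger_gap: 0.0534
grip_force: 20.0
```

Request:
{"method": "arm_command", "body": {
  "deltas": [
    [0,0,0,0,0,0.01,35],
    [0,0,0,0,0,0.025,35],
    [0,0,0,0,0,0.03,35],
    [0,0,0,-0.003,-0.01,0.005,35],
    [0,0,0,-0.007,-0.025,0,35],
    [0,0,0,-0.007,-0.025,0,35],
    [0,0,0,-0.007,-0.025,0,35],
    [0,0,0,-0.007,-0.025,0,35]
  ]
}}

```text
time_s: 10.45
eef_pos: [0.5106, -0.059, 0.1233]
ee_rot: [-3.14, 0.0, 1.574]
contact_force: [0.4, -0.5, -2.8]
finger_gap: 0.0535
grip_force: 20.0
```

Request:
{"method": "arm_command", "body": {
  "deltas": [
    [0,0,0,-0.007,-0.025,0,35],
    [0,0,0,-0.007,-0.025,0,35],
    [0,0,0,-0.007,-0.025,0,35],
    [0,0,0,-0.007,-0.025,0,35],
    [0,0,0,-0.007,-0.025,0,35],
    [0,0,0,-0.007,-0.025,0,35],
    [0,0,0,-0.004,-0.024,0,35],
    [0,0,0,-0.002,-0.015,0,35]
  ]
}}

```text
time_s: 11.12
eef_pos: [0.4617, -0.2499, 0.1233]
ee_rot: [-3.14, 0.001, 1.57]
contact_force: [0.1, -1.3, -2.1]
finger_gap: 0.0538
grip_force: 20.0
```

Request:
{"method": "arm_command", "body": {
  "deltas": [
    [0,0,0,0,-0.009,0,35],
    [0,0,0,0,0,0,35],
    [0,0,0,0,0,0,35]
  ]
}}

```text
time_s: 11.37
eef_pos: [0.4638, -0.2551, 0.1233]
ee_rot: [-3.141, -0.001, 1.573]
contact_force: [0.4, 0.1, -3.1]
finger_gap: 0.0536
grip_force: 20.0
```

Lowering by 0.071 to 0.052.

Request:
{"method": "arm_command", "body": {
  "deltas": [
    [0,0,0,0,0,-0.02,35],
    [0,0,0,0,0,-0.02,35],
    [0,0,0,0,0,-0.015,35],
    [0,0,0,0,0,-0.008,35],
    [0,0,0,0,0,-0.004,35],
    [0,0,0,0,0,-0.002,35],
    [0,0,0,0,0,-0.001,35],
    [0,0,0,0,0,0,35]
  ]
}}

```text
time_s: 12.03
eef_pos: [0.4648, -0.2556, 0.0543]
ee_rot: [3.141, 0.0, 1.574]
contact_force: [-1.2, 0.1, -2.5]
finger_gap: 0.0539
grip_force: 20.0
```

Request:
{"method": "arm_command", "body": {
  "deltas": [
    [0,0,0,0,0,0,35],
    [0,0,0,0,0,0,35]
  ]
}}

```text
time_s: 12.2
eef_pos: [0.4647, -0.2559, 0.0545]
ee_rot: [3.14, 0.0, 1.573]
contact_force: [0.7, 0.1, -2.5]
finger_gap: 0.054
grip_force: 20.0
```

Request:
{"method": "arm_command", "body": {
  "deltas": [
    [0,0,0,0,0,-0.001,35],
    [0,0,0,0,0,-0.001,35],
    [0,0,0,0,0,0,35],
    [0,0,0,0,0,0,35]
  ]
}}

```text
time_s: 12.53
eef_pos: [0.4648, -0.256, 0.0527]
ee_rot: [3.14, 0.0, 1.573]
contact_force: [-0.7, 0.6, 6.8]
finger_gap: 0.0538
grip_force: 20.0
```

Request:
{"method": "arm_command", "body": {
  "deltas": [
    [0,0,0,0,0,0,62],
    [0,0,0,0,0,0,68],
    [0,0,0,0,0,0,80],
    [0,0,0,0,0,0,90],
    [0,0,0,0,0,0,90],
    [0,0,0,0,0,0,90]
  ]
}}

```text
time_s: 13.03
eef_pos: [0.4641, -0.2556, 0.0516]
ee_rot: [-3.141, -0.0, 1.573]
contact_force: [0.1, 0.4, 0.4]
finger_gap: 0.0811
grip_force: 0.0
```

Request:
{"method": "arm_command", "body": {
  "deltas": [
    [0,0,0,0,0,0.015,90],
    [0,0,0,0,0,0.03,100],
    [0,0,0,0,0,0.035,100],
    [0,0,0,0,0,0.035,100],
    [0,0,0,0,0.02,0.03,100],
    [0,0,0,0,0.03,0,100],
    [0,0,0,0,0.03,0,100],
    [0,0,0,0,0.03,0,100]
  ]
}}

```text
time_s: 13.7
eef_pos: [0.4645, -0.1448, 0.1977]
ee_rot: [3.14, 0.0, 1.572]
contact_force: [-0.1, 0.3, -1.3]
finger_gap: 0.092
grip_force: 0.0
```

Run:
```python
from h import *
print(manip.state()["q"].round(2))
for c in("top","side"):
    im,D=vision.grab_frame(c); cv2.imwrite(f"pics/{c}2.png",im); np.savez(f"{c}2.npz",im=im,D=D)
im=np.load("top2.npz")["im"]
cv2.imwrite("pics/crop3.png",cv2.resize(im[165:270,250:460],None,fx=3.8,fy=3.8,interpolation=cv2.INTER_CUBIC))
```

```text
[ 0.15  0.21  0.11  2.   -0.03  0.93  0.28]
```

View pics/crop3.png

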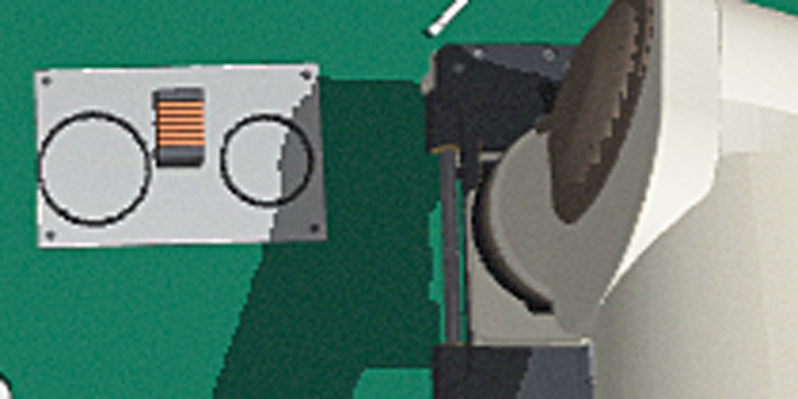

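Both rings are now clear: wide at crop (95,168), slim at (267,160), and the choke at (180,127). Next I fit the rings and the choke.

```bash
cat > m2.py <<'E'
from h import *
from scipy.optimize import least_squares
f=np.load("top2.npz"); im,D=f["im"],f["D"]; X=cloud("top",D); g=cv2.cvtColor(im,cv2.COLOR_BGR2GRAY)
v,u=np.where(g<85); Q=onplane("top",np.c_[u,v],.014)[:,:2]
for n,c,r in(("wide",(.545,.055),.0365),("slim",(.55,-.058),.0295)):
    c=np.array(c)
    for _ in range(4):
        d=abs(np.hypot(*(Q-c).T)-r); S=Q[d<.007]
        s=least_squares(lambda p:np.hypot(S[:,0]-p[0],S[:,1]-p[1])-p[2],[*c,r],loss="soft_l1",f_scale=.001); c=s.x[:2]
    print(n,len(S),s.x.round(4),"res",np.abs(s.fun).mean().round(4))
hsv=cv2.cvtColor(im,cv2.COLOR_BGR2HSV)
m=(X[...,2]>.035)&(X[...,2]<.06)&(np.hypot(X[...,0]-.567,X[...,1])<.04); P=X[m]
print("choke depth",m.sum(),P.mean(0).round(4),cv2.minAreaRect((P[:,:2]*1e3).astype(np.float32)))
m=m.astype(np.uint8); k=np.argwhere(m)[:,::-1]; Q=onplane("top",k,np.median(P[:,2]))
print("choke rays",cv2.minAreaRect((Q[:,:2]*1e3).astype(np.float32)))
f=np.load("side2.npz"); X=cloud("side",f["D"])
P=X[(f["D"]>0)&(X[...,2]>.04)&(X[...,2]<.06)&(np.hypot(X[...,0]-.567,X[...,1])<.04)]; print("side choke top",len(P),P.mean(0).round(4),np.median(P[:,2]),cv2.minAreaRect((P[:,:2]*1e3).astype(np.float32)))
for n,xy,z in(("wide",(.464,-.256),.099),("slim",(.464,-.35),.124)):
    P=X[(f["D"]>0)&(X[...,2]>z-.008)&(X[...,2]<z+.012)&(np.hypot(X[...,0]-xy[0],X[...,1]-xy[1])<.04)]; print(n,len(P),P.mean(0).round(4),cv2.minAreaRect((P[:,:2]*1e3).astype(np.float32)))
E
python3 m2.py
```

```text
wide 107 [0.5449 0.0559 0.0362] res 0.0011
slim 111 [ 0.5516 -0.0582  0.0293] res 0.001
choke depth 231 [5.693e-01 1.000e-04 4.630e-02] ((569.0224609375, -0.10248661041259766), (45.53194808959961, 29.560935974121094), 1.5985980033874512)
choke rays ((568.1724243164062, 0.5488138198852539), (47.33356475830078, 29.345232009887695), 0.1335555762052536)
side choke top 109 [ 0.5692 -0.004   0.0447] 0.04469792319894106 ((569.761474609375, -1.0628948211669922), (48.86558151245117, 36.904727935791016), 5.189174652099609)
wide 263 [ 0.4618 -0.2593  0.0981] ((463.90118408203125, -256.65087890625), (55.03607177734375, 51.130165100097656), 53.119239807128906)
slim 183 [ 0.4615 -0.3557  0.1229] ((462.4644775390625, -353.16949462890625), (37.33829879760742, 39.20216369628906), 26.02865982055664)
```

Ring spacing comes out at 114.3 mm, as specified. The choke's top is at 0.046 m and its size reads 45.5 x 29.6 mm, both correct. I'll grip it by its ends with the current yaw.

Request:
{"method": "arm_command", "body": {
  "deltas": [
    [0,0,0,0.017,0.024,0,100],
    [0,0,0,0.018,0.024,0,100],
    [0,0,0,0.018,0.025,0,100],
    [0,0,0,0.018,0.025,0,100],
    [0,0,0,0.018,0.025,0,100],
    [0,0,0,0.012,0.018,-0.01,100],
    [0,0,0,0.003,0.005,-0.03,100],
    [0,0,0,0,0,-0.03,100]
  ]
}}

```text
time_s: 14.47
eef_pos: [0.5711, 0.0031, 0.1271]
ee_rot: [3.137, -0.001, 1.577]
contact_force: [-1.0, -0.1, 0.4]
finger_gap: 0.0919
grip_force: 0.0
```

Request:
{"method": "arm_command", "body": {
  "deltas": [
    [0,0,0,0,0,-0.03,100],
    [0,0,0,0,0,-0.03,100],
    [0,0,0,0,0,-0.025,100],
    [0,0,0,0,0,-0.014,100],
    [0,0,0,0,0,-0.006,90],
    [0,0,0,0,0,0,80]
  ]
}}

```text
time_s: 14.97
eef_pos: [0.5668, -0.0002, 0.02]
ee_rot: [-3.138, 0.0, 1.573]
contact_force: [-0.7, 0.3, 0.1]
finger_gap: 0.0827
grip_force: 0.0
```

Request:
{"method": "arm_command", "body": {
  "deltas": [
    [0,0,0,0,0,0,65],
    [0,0,0,0,0,0,58],
    [0,0,0,0,0,0,54],
    [0,0,0,0,0,0,48],
    [0,0,0,0,0,0,40],
    [0,0,0,0,0,0,30],
    [0,0,0,0,0,0,30],
    [0,0,0,0,0,0,30]
  ]
}}

```text
time_s: 15.63
eef_pos: [0.569, 0.0004, 0.0226]
ee_rot: [3.14, -0.0, 1.573]
contact_force: [-0.4, -0.5, 5.4]
finger_gap: 0.0459
grip_force: 20.0
```

Request:
{"method": "arm_command", "body": {
  "deltas": [
    [0,0,0,0,0,0.01,30],
    [0,0,0,0,0,0.03,30],
    [0,0,0,0,0,0.03,30],
    [0,0,-0.5,-0.005,0.012,0.01,30],
    [0,0,-0.5,-0.008,0.024,0,30],
    [0,0,-0.5,-0.008,0.024,0,30],
    [0,0,-0.5,-0.008,0.024,0,30],
    [0,0,-0.5,-0.008,0.024,0,30]
  ]
}}

```text
time_s: 16.3
eef_pos: [0.53, 0.1092, 0.1019]
ee_rot: [-3.141, 0.0, 1.529]
contact_force: [0.2, 0.6, -2.2]
finger_gap: 0.0457
grip_force: 20.0
```

Request:
{"method": "arm_command", "body": {
  "deltas": [
    [0,0,-0.5,-0.008,0.024,0,30],
    [0,0,-0.5,-0.008,0.024,0,30],
    [0,0,-0.5,-0.008,0.024,0,30],
    [0,0,-0.3,-0.008,0.024,0,30],
    [0,0,0,-0.008,0.024,0,30],
    [0,0,0,-0.008,0.024,0,30],
    [0,0,0,-0.007,0.019,0,30],
    [0,0,0,-0.003,0.009,0,30]
  ]
}}

```text
time_s: 16.97
eef_pos: [0.4709, 0.2837, 0.1017]
ee_rot: [-3.14, -0.001, 1.502]
contact_force: [-0.3, 0.1, -1.5]
finger_gap: 0.0455
grip_force: 20.0
```

Request:
{"method": "arm_command", "body": {
  "deltas": [
    [0,0,0,0,0,0,30],
    [0,0,0,0,0,0,30],
    [0,0,0,0,0,0,30]
  ]
}}

```text
time_s: 17.22
eef_pos: [0.4739, 0.2782, 0.1016]
ee_rot: [3.141, 0.001, 1.496]
contact_force: [0.6, -0.8, -1.8]
finger_gap: 0.046
grip_force: 20.0
```

Request:
{"method": "arm_command", "body": {
  "deltas": [
    [0,0,0,0,0.001,-0.015,30],
    [0,0,0,0,0,-0.015,30],
    [0,0,0,0,0,-0.012,30],
    [0,0,0,0,0,-0.007,30],
    [0,0,0,0,0,-0.004,30],
    [0,0,0,0,0,-0.002,30],
    [0,0,0,0,0,-0.001,30],
    [0,0,0,0,0,0,30]
  ]
}}

```text
time_s: 17.88
eef_pos: [0.4735, 0.2815, 0.046]
ee_rot: [3.141, -0.0, 1.498]
contact_force: [0.2, -0.2, -2.4]
finger_gap: 0.0458
grip_force: 20.0
```

Request:
{"method": "arm_command", "body": {
  "deltas": [
    [0,0,0,0,0,-0.001,30],
    [0,0,0,0,0,0,30],
    [0,0,0,0,0,0,30]
  ]
}}

```text
time_s: 18.13
eef_pos: [0.4734, 0.2816, 0.0451]
ee_rot: [3.141, -0.0, 1.498]
contact_force: [-0.3, -0.6, -2.6]
finger_gap: 0.0457
grip_force: 20.0
```

Request:
{"method": "arm_command", "body": {
  "deltas": [
    [0,0,0,0.001,-0.002,0,30],
    [0,0,0,0,0,-0.001,30],
    [0,0,0,0,0,0,30],
    [0,0,0,0,0,0,30]
  ]
}}

```text
time_s: 18.47
eef_pos: [0.4746, 0.2793, 0.0446]
ee_rot: [3.141, -0.0, 1.498]
contact_force: [-2.4, -2.5, 5.6]
finger_gap: 0.0461
grip_force: 20.0
```

Contact occurs exactly at the expected height (0.0446), so I'm releasing.

Request:
{"method": "arm_command", "body": {
  "deltas": [
    [0,0,0,0,0,0,54],
    [0,0,0,0,0,0,60],
    [0,0,0,0,0,0,70],
    [0,0,0,0,0,0,75],
    [0,0,0,0,0,0,75],
    [0,0,0,0,0,0,75]
  ]
}}

```text
time_s: 18.97
eef_pos: [0.4742, 0.2794, 0.0437]
ee_rot: [-3.142, -0.0, 1.498]
contact_force: [-0.2, -0.7, 0.2]
finger_gap: 0.0685
grip_force: 0.0
```

Request:
{"method": "arm_command", "body": {
  "deltas": [
    [0,0,0,0,0,0.015,75],
    [0,0,0,0,0,0.035,80],
    [0,0,0,0,0,0.04,100],
    [0,0,0,0,0,0.04,100],
    [0,0,0.5,0,-0.03,0.02,100],
    [0,0,0.5,0,-0.035,0,100],
    [0,0,0.5,0,-0.035,0,100],
    [0,0,0.5,0,-0.035,0,100]
  ]
}}

```text
time_s: 19.63
eef_pos: [0.4743, 0.1433, 0.1945]
ee_rot: [3.14, -0.001, 1.535]
contact_force: [0.1, 1.3, -0.0]
finger_gap: 0.0919
grip_force: 0.0
```

Request:
{"method": "arm_command", "body": {
  "deltas": [
    [0,0,0.5,0,-0.035,0,100],
    [0,0,0.5,0,-0.035,0,100],
    [0,0,0.5,0,-0.035,0,100],
    [0,0,0.5,0,-0.035,0,100]
  ]
}}

```text
time_s: 19.97
eef_pos: [0.4739, 0.0028, 0.1939]
ee_rot: [3.141, -0.0, 1.569]
contact_force: [-0.1, 0.2, -0.2]
finger_gap: 0.0916
grip_force: 0.0
```

Run:
```python
from h import *
im,D=vision.grab_frame("top"); np.savez("top3.npz",im=im,D=D); X=cloud("top",D)
cv2.imwrite("pics/crop4.png",cv2.resize(im[190:280,130:240],None,fx=5,fy=5,interpolation=cv2.INTER_CUBIC))
P=X[(X[...,2]>.06)&(X[...,2]<.08)&(np.hypot(X[...,0]-.474,X[...,1]-.28)<.05)]
print(len(P),np.median(P[:,2]),cv2.minAreaRect((P[:,:2]*1e3).astype(np.float32)))
```

```text
258 0.0691631920500323 ((474.1331787109375, 278.2881774902344), (30.243886947631836, 46.23073959350586), 86.87381744384766)
```

View pics/crop4.png

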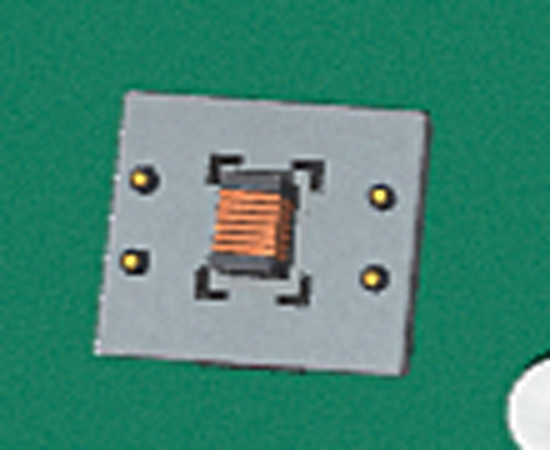

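The choke sits centred and flat in the nest (top at 0.069 m, 1 mm off centre, angle about 1° off). Now the wide can goes back first.

Request:
{"method": "arm_command", "body": {
  "deltas": [
    [0,0,0,-0.001,-0.025,0,100],
    [0,0,0,-0.001,-0.035,0,100],
    [0,0,0,-0.001,-0.035,0,100],
    [0,0,0,-0.001,-0.035,0,100],
    [0,0,0,-0.001,-0.035,0,100],
    [0,0,0,-0.001,-0.035,0,100],
    [0,0,0,-0.002,-0.033,0,100],
    [0,0,0,-0.002,-0.024,0,100]
  ]
}}

```text
time_s: 20.68
eef_pos: [0.4636, -0.2559, 0.1939]
ee_rot: [3.141, 0.001, 1.566]
contact_force: [0.0, -0.7, 0.8]
finger_gap: 0.0917
grip_force: 0.0
```

Request:
{"method": "arm_command", "body": {
  "deltas": [
    [0,0,0,0,0,0,100],
    [0,0,0,0,0,0,100],
    [0,0,0,0,0,0,100]
  ]
}}

```text
time_s: 20.93
eef_pos: [0.4643, -0.2515, 0.1934]
ee_rot: [-3.141, -0.001, 1.568]
contact_force: [-0.5, 0.2, 0.5]
finger_gap: 0.0918
grip_force: 0.0
```

Request:
{"method": "arm_command", "body": {
  "deltas": [
    [0,0,0,0,-0.004,-0.01,100],
    [0,0,0,0,0,-0.025,100],
    [0,0,0,0,0,-0.025,100],
    [0,0,0,0,0,-0.025,100],
    [0,0,0,0,0,-0.025,100],
    [0,0,0,0,0,-0.02,100],
    [0,0,0,0,0,-0.01,100],
    [0,0,0,0,0,0,80]
  ]
}}

```text
time_s: 21.6
eef_pos: [0.4625, -0.2545, 0.0511]
ee_rot: [-3.137, -0.002, 1.57]
contact_force: [-0.7, 0.1, -0.1]
finger_gap: 0.0886
grip_force: 0.0
```

Request:
{"method": "arm_command", "body": {
  "deltas": [
    [0,0,0,0,0,0,66],
    [0,0,0,0,0,0,62],
    [0,0,0,0,0,0,58],
    [0,0,0,0,0,0,50],
    [0,0,0,0,0,0,40],
    [0,0,0,0,0,0,35],
    [0,0,0,0,0,0,35],
    [0,0,0,0,0,0,35]
  ]
}}

```text
time_s: 22.27
eef_pos: [0.4649, -0.2569, 0.0546]
ee_rot: [3.14, 0.0, 1.568]
contact_force: [0.0, 1.8, 6.6]
finger_gap: 0.0539
grip_force: 20.0
```

Request:
{"method": "arm_command", "body": {
  "deltas": [
    [0,0,0,0,0,0.01,35],
    [0,0,0,0,0,0.025,35],
    [0,0,0,0,0,0.025,35],
    [0,0,0,0.004,0.015,0.005,35],
    [0,0,0,0.007,0.025,0,35],
    [0,0,0,0.007,0.025,0,35],
    [0,0,0,0.007,0.025,0,35],
    [0,0,0,0.007,0.025,0,35]
  ]
}}

```text
time_s: 22.93
eef_pos: [0.4956, -0.1405, 0.1189]
ee_rot: [-3.141, -0.0, 1.567]
contact_force: [0.8, -0.5, -2.5]
finger_gap: 0.0535
grip_force: 20.0
```

Request:
{"method": "arm_command", "body": {
  "deltas": [
    [0,0,0,0.007,0.025,0,35],
    [0,0,0,0.007,0.025,0,35],
    [0,0,0,0.007,0.025,0,35],
    [0,0,0,0.007,0.025,0,35],
    [0,0,0,0.007,0.025,0,35],
    [0,0,0,0.007,0.025,0,35],
    [0,0,0,0.004,0.025,0,35],
    [0,0,0,0.002,0.015,0,35]
  ]
}}

```text
time_s: 23.6
eef_pos: [0.5439, 0.0519, 0.1187]
ee_rot: [-3.141, -0.001, 1.571]
contact_force: [-0.6, 0.1, -2.2]
finger_gap: 0.0539
grip_force: 20.0
```

Request:
{"method": "arm_command", "body": {
  "deltas": [
    [0,0,0,0,0.006,0,35],
    [0,0,0,0,0,0,35],
    [0,0,0,0,0,0,35]
  ]
}}

```text
time_s: 23.85
eef_pos: [0.5435, 0.0533, 0.1186]
ee_rot: [-3.141, 0.001, 1.568]
contact_force: [-0.0, -0.6, -3.4]
finger_gap: 0.054
grip_force: 20.0
```

Request:
{"method": "arm_command", "body": {
  "deltas": [
    [0,0,0,0.001,0.001,-0.01,35],
    [0,0,0,0,0,-0.018,35],
    [0,0,0,0,0,-0.015,35],
    [0,0,0,0,0,-0.009,35],
    [0,0,0,0,0,-0.005,35],
    [0,0,0,0,0,-0.002,35],
    [0,0,0,0,0,0,35],
    [0,0,0,0,0,0,35]
  ]
}}

```text
time_s: 24.52
eef_pos: [0.5457, 0.0551, 0.0602]
ee_rot: [3.141, -0.0, 1.567]
contact_force: [0.0, -0.2, -2.2]
finger_gap: 0.0539
grip_force: 20.0
```

Request:
{"method": "arm_command", "body": {
  "deltas": [
    [0,0,0,0,0,-0.001,35],
    [0,0,0,0,0,0,35],
    [0,0,0,0,0,0,35]
  ]
}}

```text
time_s: 24.77
eef_pos: [0.5456, 0.0555, 0.0593]
ee_rot: [3.141, -0.0, 1.568]
contact_force: [0.5, -1.0, -2.8]
finger_gap: 0.0533
grip_force: 20.0
```

Request:
{"method": "arm_command", "body": {
  "deltas": [
    [0,0,0,0,-0.001,-0.001,35],
    [0,0,0,0,0,-0.001,35],
    [0,0,0,0,0,0,35],
    [0,0,0,0,0,0,35]
  ]
}}

```text
time_s: 25.1
eef_pos: [0.545, 0.0544, 0.0566]
ee_rot: [-3.141, -0.0, 1.568]
contact_force: [0.5, 0.8, -3.2]
finger_gap: 0.0538
grip_force: 20.0
```

Request:
{"method": "arm_command", "body": {
  "deltas": [
    [0,0,0,0,0,-0.001,35],
    [0,0,0,0,0,0,35],
    [0,0,0,0,0,0,35]
  ]
}}

```text
time_s: 25.35
eef_pos: [0.5452, 0.0544, 0.0566]
ee_rot: [-3.142, -0.0, 1.568]
contact_force: [-3.6, -0.7, 5.1]
finger_gap: 0.0542
grip_force: 20.0
```

Contact at 0.0566, as expected. Releasing, then on to the slim can.

Request:
{"method": "arm_command", "body": {
  "deltas": [
    [0,0,0,0,0,0,62],
    [0,0,0,0,0,0,68],
    [0,0,0,0,0,0,80],
    [0,0,0,0,0,0,90],
    [0,0,0,0,0,0,90],
    [0,0,0,0,0,0,90]
  ]
}}

```text
time_s: 25.85
eef_pos: [0.5452, 0.0544, 0.0557]
ee_rot: [-3.142, -0.0, 1.568]
contact_force: [0.4, 0.6, 0.3]
finger_gap: 0.0815
grip_force: 0.0
```

Request:
{"method": "arm_command", "body": {
  "deltas": [
    [0,0,0,0,0,0.015,90],
    [0,0,0,0,0,0.035,100],
    [0,0,0,0,0,0.035,100],
    [0,0,0,0,0,0.035,100],
    [0,0,0,0,-0.01,0.03,100],
    [0,0,0,-0.005,-0.03,0.01,100],
    [0,0,0,-0.006,-0.035,0,100],
    [0,0,0,-0.007,-0.035,0,100]
  ]
}}

```text
time_s: 26.52
eef_pos: [0.5281, -0.056, 0.2173]
ee_rot: [3.138, -0.0, 1.57]
contact_force: [1.2, -1.0, -1.1]
finger_gap: 0.0922
grip_force: 0.0
```

Request:
{"method": "arm_command", "body": {
  "deltas": [
    [0,0,0,-0.007,-0.035,0,100],
    [0,0,0,-0.007,-0.035,0,100],
    [0,0,0,-0.007,-0.035,0,100],
    [0,0,0,-0.007,-0.035,0,100],
    [0,0,0,-0.007,-0.035,0,100],
    [0,0,0,-0.007,-0.035,0,100],
    [0,0,0,-0.007,-0.035,0,100],
    [0,0,0,-0.007,-0.03,0,100]
  ]
}}

```text
time_s: 27.18
eef_pos: [0.4703, -0.3332, 0.2158]
ee_rot: [3.141, 0.001, 1.567]
contact_force: [1.0, -0.1, -0.1]
finger_gap: 0.092
grip_force: 0.0
```

Request:
{"method": "arm_command", "body": {
  "deltas": [
    [0,0,0,-0.007,-0.019,0,100],
    [0,0,0,0,0,0,100],
    [0,0,0,0,0,0,100],
    [0,0,0,0,0,0,100]
  ]
}}

```text
time_s: 27.52
eef_pos: [0.4645, -0.3486, 0.2154]
ee_rot: [-3.141, -0.001, 1.568]
contact_force: [0.5, -0.2, -0.2]
finger_gap: 0.0921
grip_force: 0.0
```

Run:
```python
from h import *
print(manip.state()["eef_pos"])
im,D=vision.grab_frame("top"); X=cloud("top",D)
P=X[(X[...,2]>.09)&(X[...,2]<.112)&(np.hypot(X[...,0]-.545,X[...,1]-.056)<.05)]
print(len(P),np.median(P[:,2]),cv2.minAreaRect((P[:,:2]*1e3).astype(np.float32)))
```

```text
[ 0.46445538 -0.3486344   0.21541897]
425 0.10206072183188586 ((544.18994140625, 56.556243896484375), (52.738407135009766, 50.685203552246094), 0.7469423413276672)
```

The wide can stands 1 mm from its ring's centre. Descending on the slim can.

Request:
{"method": "arm_command", "body": {
  "deltas": [
    [0,0,0,0,-0.001,-0.01,100],
    [0,0,0,0,0,-0.025,100],
    [0,0,0,0,0,-0.025,100],
    [0,0,0,0,0,-0.025,100],
    [0,0,0,0,0,-0.025,100],
    [0,0,0,0,0,-0.017,100],
    [0,0,0,0,0,-0.009,100],
    [0,0,0,0,0,0,80]
  ]
}}

```text
time_s: 28.23
eef_pos: [0.4631, -0.3484, 0.0771]
ee_rot: [-3.138, -0.003, 1.57]
contact_force: [-0.5, -0.6, 0.2]
finger_gap: 0.0885
grip_force: 0.0
```

Request:
{"method": "arm_command", "body": {
  "deltas": [
    [0,0,0,0,0,0,56],
    [0,0,0,0,0,0,50],
    [0,0,0,0,0,0,46],
    [0,0,0,0,0,0,42],
    [0,0,0,0,0,0,36],
    [0,0,0,0,0,0,20],
    [0,0,0,0,0,0,20],
    [0,0,0,0,0,0,20]
  ]
}}

```text
time_s: 28.9
eef_pos: [0.4644, -0.3507, 0.08]
ee_rot: [3.141, 0.0, 1.568]
contact_force: [0.8, 0.8, 2.6]
finger_gap: 0.0397
grip_force: 20.0
```

Request:
{"method": "arm_command", "body": {
  "deltas": [
    [0,0,0,0,0,0,20],
    [0,0,0,0,0,0,20],
    [0,0,0,0,0,0,20],
    [0,0,0,0,0,0,20]
  ]
}}

```text
time_s: 29.23
eef_pos: [0.4643, -0.3507, 0.08]
ee_rot: [3.141, 0.0, 1.568]
contact_force: [-0.7, 0.7, 2.5]
finger_gap: 0.0398
grip_force: 20.0
```

Request:
{"method": "arm_command", "body": {
  "deltas": [
    [0,0,0,0,0,0.01,20],
    [0,0,0,0,0,0.02,20],
    [0,0,0,0,0,0.02,20],
    [0,0,0,0.005,0.015,0,20],
    [0,0,0,0.008,0.025,0,20],
    [0,0,0,0.008,0.025,0,20],
    [0,0,0,0.008,0.025,0,20],
    [0,0,0,0.008,0.025,0,20]
  ]
}}

```text
time_s: 29.9
eef_pos: [0.501, -0.2344, 0.1299]
ee_rot: [-3.141, -0.0, 1.567]
contact_force: [0.2, -0.7, -2.0]
finger_gap: 0.0396
grip_force: 20.0
```

Request:
{"method": "arm_command", "body": {
  "deltas": [
    [0,0,0,0.008,0.025,0,20],
    [0,0,0,0.008,0.025,0,20],
    [0,0,0,0.008,0.025,0,20],
    [0,0,0,0.008,0.025,0,20],
    [0,0,0,0.008,0.025,0,20],
    [0,0,0,0.006,0.025,0,20],
    [0,0,0,0.003,0.018,0,20],
    [0,0,0,0.001,0.009,0,20]
  ]
}}

```text
time_s: 30.57
eef_pos: [0.5515, -0.0549, 0.1297]
ee_rot: [-3.141, -0.001, 1.572]
contact_force: [0.9, 0.6, -1.3]
finger_gap: 0.0394
grip_force: 20.0
```

Request:
{"method": "arm_command", "body": {
  "deltas": [
    [0,0,0,0,0,0,20],
    [0,0,0,0,0,0,20],
    [0,0,0,0,0,0,20]
  ]
}}

```text
time_s: 30.82
eef_pos: [0.5507, -0.0607, 0.1298]
ee_rot: [-3.141, 0.001, 1.566]
contact_force: [-1.1, 0.0, -0.8]
finger_gap: 0.0393
grip_force: 20.0
```

Request:
{"method": "arm_command", "body": {
  "deltas": [
    [0,0,0,0.001,0.002,-0.01,20],
    [0,0,0,0,0,-0.013,20],
    [0,0,0,0,0,-0.012,20],
    [0,0,0,0,0,-0.007,20],
    [0,0,0,0,0,-0.003,20],
    [0,0,0,0,0,-0.001,20],
    [0,0,0,0,0,0,20],
    [0,0,0,0,0,0,20]
  ]
}}

```text
time_s: 31.48
eef_pos: [0.5526, -0.0568, 0.084]
ee_rot: [3.141, 0.0, 1.568]
contact_force: [0.7, 0.4, -1.8]
finger_gap: 0.0394
grip_force: 20.0
```

Request:
{"method": "arm_command", "body": {
  "deltas": [
    [0,0,0,0,0,-0.001,20],
    [0,0,0,0,0,0,20],
    [0,0,0,0,0,0,20]
  ]
}}

```text
time_s: 31.73
eef_pos: [0.5524, -0.0565, 0.0831]
ee_rot: [3.141, -0.0, 1.568]
contact_force: [-0.4, 0.7, -1.9]
finger_gap: 0.0396
grip_force: 20.0
```

Request:
{"method": "arm_command", "body": {
  "deltas": [
    [0,0,0,0,-0.001,-0.001,20],
    [0,0,0,0,0,-0.0005,20],
    [0,0,0,0,0,0,20],
    [0,0,0,0,0,0,20]
  ]
}}

```text
time_s: 32.07
eef_pos: [0.5526, -0.0575, 0.0819]
ee_rot: [3.141, -0.0, 1.568]
contact_force: [-2.0, 1.3, 5.9]
finger_gap: 0.0396
grip_force: 20.0
```

Contact at 0.082, as expected. Releasing and backing off upward.

Request:
{"method": "arm_command", "body": {
  "deltas": [
    [0,0,0,0,0,0,48],
    [0,0,0,0,0,0,55],
    [0,0,0,0,0,0,70],
    [0,0,0,0,0,0,80],
    [0,0,0,0,0,0,80],
    [0,0,0,0,0,0,80]
  ]
}}

```text
time_s: 32.57
eef_pos: [0.5521, -0.0576, 0.0811]
ee_rot: [-3.141, 0.0, 1.568]
contact_force: [0.1, 0.2, 0.4]
finger_gap: 0.071
grip_force: 0.0
```

Request:
{"method": "arm_command", "body": {
  "deltas": [
    [0,0,0,0,0,0.015,80],
    [0,0,0,0,0,0.03,80],
    [0,0,0,0,0,0.035,80],
    [0,0,0,0,0,0.035,80],
    [0,0,0,0,-0.02,0.03,80],
    [0,0,0,-0.01,-0.03,0,80],
    [0,0,0,-0.01,-0.035,0,80],
    [0,0,0,-0.01,-0.035,0,80]
  ]
}}

```text
time_s: 33.23
eef_pos: [0.5224, -0.1782, 0.2272]
ee_rot: [3.14, 0.0, 1.57]
contact_force: [0.1, -0.3, -0.3]
finger_gap: 0.0732
grip_force: 0.0
```

Request:
{"method": "arm_command", "body": {
  "deltas": [
    [0,0,0,0,-0.03,0,80],
    [0,0,0,0,-0.03,0,80],
    [0,0,0,0,0,0,80],
    [0,0,0,0,0,0,80],
    [0,0,0,0,0,0,80]
  ]
}}

```text
time_s: 33.65
eef_pos: [0.5221, -0.237, 0.2259]
ee_rot: [-3.141, -0.001, 1.568]
contact_force: [-0.3, 0.5, 0.5]
finger_gap: 0.0732
grip_force: 0.0
```

Run:
```python
from h import *
im,D=vision.grab_frame("top"); X=cloud("top",D); cv2.imwrite("pics/top5.png",im)
for n,c,z in(("wide",(.5449,.0559),.101),("slim",(.5516,-.0582),.126),("choke",(.474,.2795),.07)):
    P=X[(D>0)&(abs(X[...,2]-z)<.011)&(np.hypot(X[...,0]-c[0],X[...,1]-c[1])<.045)]
    r=cv2.minAreaRect((P[:,:2]*1e3).astype(np.float32)); print(n,np.median(P[:,2]).round(4),np.round(r[0],1),np.round(r[1],1),r[2])
```

```text
wide 0.1018 [544.5  56.6] [52.2 50.7] 0.6582193374633789
slim 0.1266 [551.8 -57.9] [38.3 38.4] 30.511098861694336
choke 0.0688 [474.  278.1] [29.1 45.9] 85.43571472167969
```

View pics/top5.png

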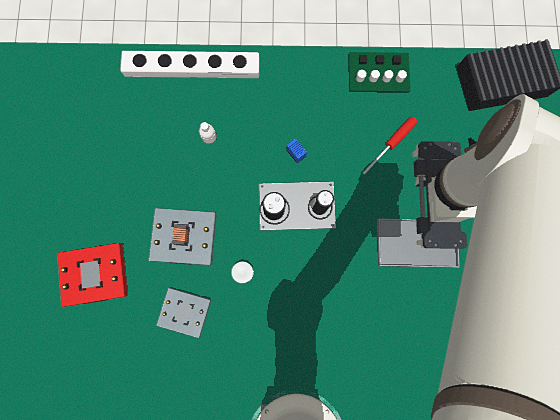

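The final view shows both cans upright in their rings at (274,206) and (322,204), and the choke in the nest at (181,235). The bottle, spool and driver have not moved and the arm is clear, so I'm handing in.

```bash
python3 -c "
from workcell import order
print(order.sign_off())"
```

```text
the job is handed in; nothing more can be done
None
```

The job is handed in: by the last top view the choke sits flat in the nest and both capacitors stand upright in their own rings, each within about 2 mm of centre, with everything let go and the spool, bottle and screwdriver unmoved; the verdict itself was not shown.

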